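Lock the cleaned burr carrier back into the coffee grinder

ROBOT

A 7-joint arm with a two-finger parallel gripper is mounted at the origin on the work surface. World frame = base frame: x ahead of the robot, y to its left, z up, the work surface at z = 0. Lengths are in m, angles in rad, forces in N, time in s.
With the tool pointing down it reaches from about 0.425 to 0.875 m from the base axis. Payload 4.7 kg.
Tool frame: the origin (TCP) lies on the centre line of the jaws, within the pads' length; the fingertips stand ahead of it and the grasp point (between the pads) lies 8 mm behind it (ctrl.finger_overhang is the x of the fingertips in the tool frame, in m); x points along the fingers, z is the direction in which the jaws open and shut, and the axes are right-handed (so a half turn about x gives the same grasp; the last joint's range is limited). The gripper opens to 87 mm and grips with 3 to 60 N. Pads are 19 mm wide; open, the fingers measure 117 mm over their backs; the gripper's body (75 mm by 190 mm) begins 51 mm behind the grasp point.
Start: joints at [1.132, 0.321, -0.07, 1.45, 0.023, 1.371, -0.057], TCP at [0.284, -0.585, 0.234] pointing down, gripper open.
Joint ranges: [-2.86, 2.86], [-0.3, 2.09], [-1.38, 1.24], [0.06, 2.45], [-1.56, 4.7], [0.09, 2.05], [-2.69, 2.69]. Speed limits (rad/s): [2.57, 2.57, 3.14, 3.14, 3.14, 3.14, 3.14].

INTERFACE

Orientations are given as a rotation vector (axis times angle).
In Python, from bench import readout, viewer, job, nets, ctrl gives the robot as it stands.
- The arm moves only by the shell command python3 -m creep 'ROWS' [FORCE]. ROWS is JSON, a list of rows, each an object with "linear": the shift along the tool's x, y, z in m, a list of three; "twist": the turn, a rotation vector about the tool's x, y, z in degrees, a list of three; "fingers": the gripper's target within -1 to 1 (shut at 1, half-way at 0, fully open at -1). A call has 1 to 8 rows; each row is the pose to reach, as a shift and turn from the pose commanded when the call began, along the tool's axes at that moment; what a row does not reach only later rows make up. A row lasts 1/12 s, in which the tool goes at most 41.7 mm and 7.16 degrees, less where a joint would pass 70% of its speed; a pose out of reach is approached as far as the arm can. A call with a gripper value outside its range is refused whole. The fingers move at their own pace and stop on an object; FORCE is the grip in N (left out, the last holds). Time passes only in rows, so rows that repeat a pose let the fingers close. It gives the time, the measured TCP pose, the force and the opening at its end, in the units of the state.
- readout.get_state(): the state, without advancing time (a new reading comes with each control period).
- viewer.get_image(name): name is "side" or "top" or "wrist"; returns (picture, depth): 400x640x3 uint8, red, green, blue; 400x640 float32, m along the optical axis (not along the pixel's ray), 0 where there is no reading.
- viewer.camera_params(name): a dict with "K" (3x3 intrinsics, pixels), "cam_to_world" (4x4, takes a point from camera to world coordinates). Camera axes: x right, y down, z forward; pixel columns grow to the right and rows downward; lengths in m; the calibration is good to about 2 mm. A picture is of the moment at which its call begins: read the wrist's pose just before it. camera_params takes no time and is no camera call; for the wrist camera it gives the pose at the moment of the call.
- job.close_job(): hands the job in, once; it reports no verdict.
Trained networks look in the newest picture that a camera, given by its name, has taken for a name from the list of things; names that differ only in an ending like _2 or _b are one class to them, and where a whole thing is asked for, a point or a joint stands for the part that bears it (a point fixed in the world has none). Each returns a list of dicts, best first, with "conf" (0 to 1); they miss things now and then, are a little off and sometimes report something else, mostly with a low value. They report only what shows in the picture. A call takes as long as a camera call. They do not tell look-alikes from the thing itself.
- nets.boxes_of(camera, label): "centre" ([x, y, z] in m, in world coordinates, good to about 4 mm: the middle of the surface that is visible of it).
- nets.place_of(camera, label): "centre" ([x, y, z] in m, in world coordinates, good to about 4 mm: a listed point, or the origin of a listed thing).
The state is a dict: "time": time; "joint_positions": joint angles; "qd": joint speeds; "joint_torque": joint torques, N m; "position": TCP position; "tool_rot": TCP orientation; "ft_force": force on the tool from outside, world axes, zero at the start; "torque": the same for the moment, N m; "grip_width": opening from 0.0 (shut) to 1.0 (fully open).
Only numpy, scipy, OpenCV 4.12 (cv2) and the standard library are available. Lean on these libraries where they do the work, as an engineer would, in place of code of your own. Each camera call takes 0.05 s, during which the arm holds its last target.

TASK

Refit the cleaned upper burr carrier in the grinder: pick it up by its bar knob, lower it into the throat and turn it lightly until its lugs drop into the gaps of the collar. Then press it down against its spring, turn it clockwise (seen from above) to the stop and let go, so that it springs up into its lock notches and stays locked. Work by feel and gently: do not force the carrier or drop it into the grinder, do not knock the grinder with the gripper, and leave the hopper, the brush and the steel cup where they are.

Things in the scene. Friction and masses are not known exactly. Their poses are not given: they have to be found in the camera images.
- grinder: White coffee grinder, hopper off, fixed, base 190 x 130. Origin on the counter on the throat's upright axis, z up, -x to its front (spout, cup). Heights of burr_grip over this origin: 224 mm with lugs on the ledge, 220.5 dropped into the gaps; under 214 the lugs are below the ledge and it can turn (clockwise only); 211.5 hard bottom; 216.5 locked. Let go short of the notches it stays under 214.5.
- throat_rim (a point): On the throat's axis at the grinder's rim, 240 mm up. The top 35 mm of the grinder is a black adjusting collar, 122 mm wide outside, its round throat 80 mm wide, 35 mm deep down to the ledge. The collar's grind setting differs each time, up to 17 deg either way, and is not measured; it does not turn while you work. A small metal tab outside the collar stands at its 180 deg gap.
- ledge (a point): On the throat's axis, level with the top of the ledge, 205 mm up. The ledge is an inward ring at the throat's bottom, bore 65 mm, 5 mm thick, with three gaps 120 deg apart, each 23 deg (14 mm) wide. Their middles lie 60, 180, 300 deg from the grinder's +x (counter-clockwise from above) PLUS the unmeasured grind setting. 41 deg clockwise of a gap's middle a lug meets the stop, under a lock notch.
- spring_top (a point): On the throat's axis, on top of the steel spring ring below the ledge, 187.5 mm up, on which the carrier rests when dropped in. Pressing the carrier down from there to free its lugs under the ledge (6.5 mm) takes about 9 N; 9 mm and 12 N is the hard bottom. Let go at the stop, the spring lifts it into the notches.
- burr_grip (a point): Middle of the black bar knob of the loose burr carrier: bar 46 mm (x) x 12 mm (y), 26 mm high (z), on a steel ring 62 mm wide, 20 mm high, tapered to 54 mm at the foot. The point is 13 mm above the ring's top, 33 mm above the underside. Three lugs, 10 mm wide, 5 mm high, reach 37.5 mm from the axis, undersides 19 mm below the point; one under the bar's +x end, others at +-120 deg. 0.25 kg.
- hopper_center (a point): Clear plastic bean hopper, taken off, standing on the counter at the far side: round funnel, 74 mm wide at the foot, 124 mm at the mouth, 125 mm tall, loose; this point is on its axis, 60 mm up. Leave alone.
- brush: Cleaning brush, 160 mm long, lying on the counter on the robot's side, loose; its length along its x. Leave alone.
- cup_center (a point): Steel dosing cup standing on the counter, 62 mm wide, 75 mm tall, loose; this point is on its axis, half-way up. Leave alone.
Not all that is in view belongs to the job. What is shaped like the part that bears burr_grip but brown or purple is not meant.

How it is judged:
By the outcome, as a careful person would: the job done as asked, in the order asked, and still so for the second after the job is handed in, with the robot touching nothing.
It also fails if it takes over 69 s, if anything falls off the work surface, if the arm or the gripper's body presses on something with over 40 N, if the wrist force passes 120 N, or if a joint passes its speed limit or range.

## Working session

There is one attempt and no reset: what is moved stays moved. The work goes in short steps, Python scripts to look and compute and a shell command to move; the robot and the scene stay as the last step left them, time stands still between calls to the robot, and variables do not carry over. Pictures are saved under pics/ and viewed, and the job is handed in when it is done.

```bash
ls -a; mkdir -p pics
python3 - <<'E'
from bench import readout, viewer, job, nets, ctrl
import cv2
s=readout.get_state(); print(s); print(ctrl.finger_overhang, [a for a in dir(ctrl) if a[0]!='_'])
for n in ("side","top","wrist"):
    p,d=viewer.get_image(n); cv2.imwrite(f"pics/{n}0.png",p[:,:,::-1])
    for l in ("grinder","burr_grip","throat_rim"):
        print(n,l,[(x['conf'],x['centre']) for x in nets.place_of(n,l)][:4])
    c=viewer.camera_params(n);print(c)
E
```

```text
.
..
pics
{'time': 0.0, 'joint_positions': array([ 1.13210531,  0.32183646, -0.07011413,  1.45166875,  0.02264895,
        1.37080733, -0.0569086 ]), 'qd': array([-0.00029981, -0.00108907,  0.00042638, -0.00036293,  0.00077016,
       -0.00119453, -0.0002195 ]), 'joint_torque': array([-1.63025234e-04, -4.91294861e+01, -4.04138686e-01, -3.12529492e+01,
       -6.39822450e-02,  4.37844114e-02,  1.39444119e-04]), 'position': array([ 0.28408309, -0.58403979,  0.23245614]), 'tool_rot': array([ 0.87045746,  1.39178704, -0.86897183]), 'ft_force': array([0.59186869, 0.2875511 , 0.61030231]), 'torque': array([ 0.05276675,  0.01523394, -0.00919608]), 'grip_width': 1.0049821081266104}
0.011 ['MotionError', 'finger_overhang']
side grinder [(0.85, [0.5761, 0.1211, -0.0027])]
side burr_grip [(0.82, [0.5683, -0.1281, 0.031]), (0.66, [0.5639, -0.2421, 0.0341]), (0.58, [0.7114, -0.1702, 0.0311])]
side throat_rim [(0.94, [0.5776, 0.1231, 0.2398])]
{'K': array([[470.28460574,   0.        , 320.27179025],
       [  0.        , 470.28460574, 192.23468287],
       [  0.        ,   0.        ,   1.        
[... 746 characters left out ...]
,
       [ 0.00565383, -0.12099676, -0.9926368 ,  1.22192569],
       [ 0.        ,  0.        ,  0.        ,  1.        ]])}
wrist grinder []
wrist burr_grip []
wrist throat_rim []
{'K': array([[301.58329935,   0.        , 318.71877122],
       [  0.        , 301.58329935, 199.50218177],
       [  0.        ,   0.        ,   1.        ]]), 'cam_to_world': array([[ 4.36542909e-01, -8.69190825e-01, -2.32244695e-01,
         3.47652329e-01],
       [-8.99682897e-01, -4.22030299e-01, -1.11629354e-01,
        -5.53000786e-01],
       [-9.87087867e-04,  2.57677582e-01, -9.66230453e-01,
         3.85190213e-01],
       [ 0.00000000e+00,  0.00000000e+00,  0.00000000e+00,
         1.00000000e+00]])}
```

View pics/side0.png

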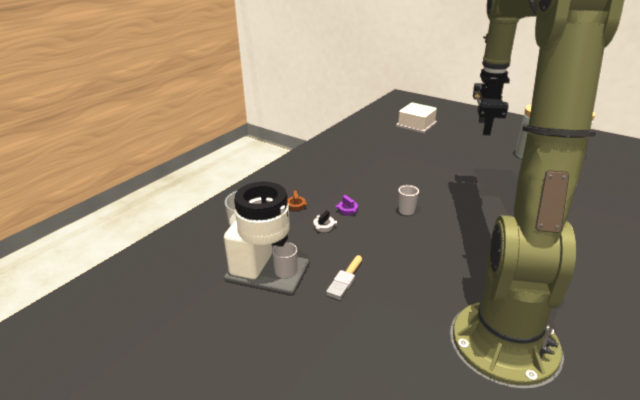

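View pics/top0.png

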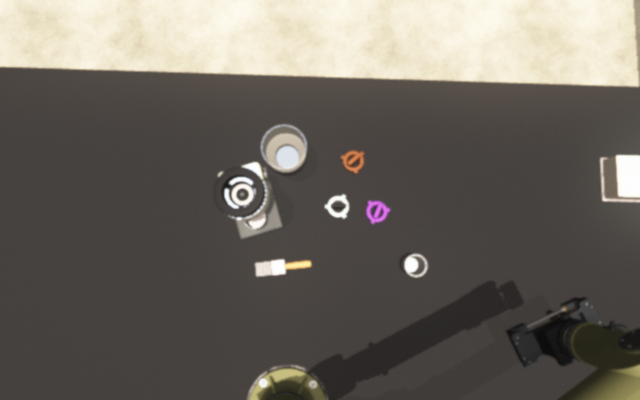

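Candidates: steel carrier with black bar at top (338,206)/side (324,222). Brown look-alike at top (353,160)/side (297,202), purple at top (377,211)/side (347,206). I choose the steel one with the black knob and check it in a crop.

Run:
```python
import cv2,numpy as np
t=cv2.imread("pics/top0.png"); s=cv2.imread("pics/side0.png")
a=cv2.resize(t[185:230,315:360],(400,400),interpolation=cv2.INTER_CUBIC)
b=cv2.resize(s[200:240,304:344],(400,400),interpolation=cv2.INTER_CUBIC)
a=np.clip(a.astype(float)*1.5,0,255).astype(np.uint8)
cv2.imwrite("pics/crop1.png",np.hstack([a,b]))
g=cv2.resize(t[155:245,205:295],(540,540),interpolation=cv2.INTER_CUBIC)
cv2.imwrite("pics/crop2.png",g)
```

```text
(no output)
```

View pics/crop1.png

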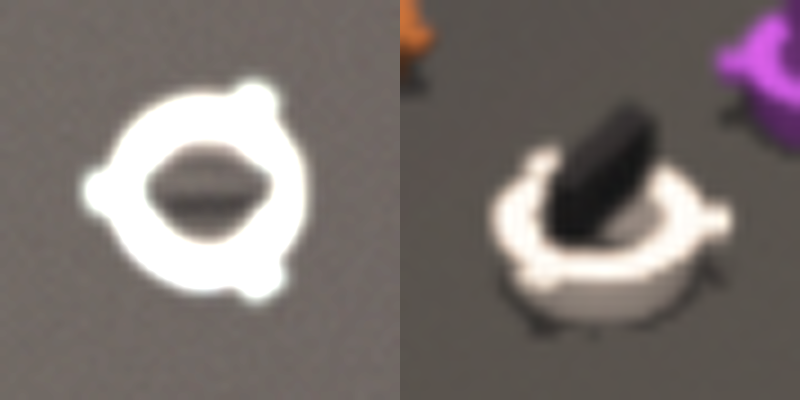

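View pics/crop2.png

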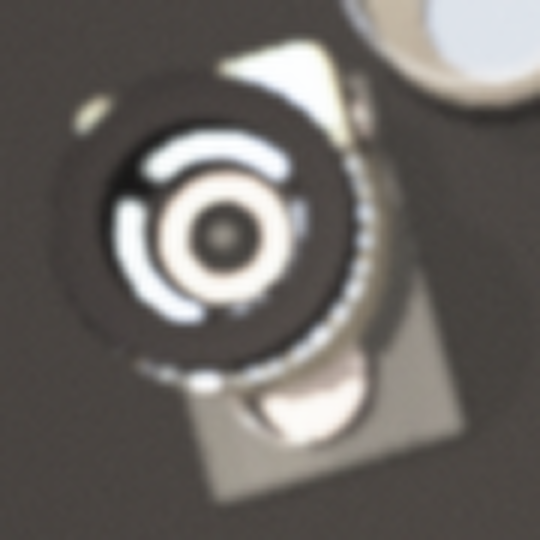

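```bash
cat > h.py <<'E'
from bench import readout, viewer, job, nets, ctrl
import cv2, numpy as np
from scipy.spatial.transform import Rotation as R
def Rt(jawyaw):  # tool down, z axis at world yaw (deg)
    a=np.radians(jawyaw); z=np.array([np.cos(a),np.sin(a),0]); x=np.array([0,0,-1.]); y=np.cross(z,x)
    return R.from_matrix(np.stack([x,y,z],1))
def st():
    s=readout.get_state(); r=R.from_rotvec(s['tool_rot']); return s,np.array(s['position']),r
def go(target,jawyaw):
    s,p,r=st(); d=r.inv().apply(np.array(target)-p); tw=(r.inv()*Rt(jawyaw)).as_rotvec(degrees=True)
    print('t',round(s['time'],2),'linear',np.round(d,4),'twist',np.round(tw,2),'pos',p.round(4),'yaw',yaw().round(2))
def yaw():
    s,p,r=st(); z=r.as_matrix()[:,2]; return np.degrees(np.arctan2(z[1],z[0]))
def info():
    s,p,r=st(); print('t',round(s['time'],2),'pos',p.round(4),'yaw',yaw().round(2),'tilt',r.as_matrix()[:,0].round(3),'F',s['ft_force'].round(2),'M',s['torque'].round(2),'grip',round(s['grip_width'],3),'q',np.round(s['joint_positions'],2))
def pix(name,c,uv,z):
    """pixel -> world at plane height z"""
    K,T=c['K'],c['cam_to_world']; v=T[:3,:3]@np.linalg.solve(K,[uv[0],uv[1],1]); o=T[:3,3]
    return o+v*(z-o[2])/v[2]
def proj(c,X):
    K,T=c['K'],c['cam_to_world']; v=K@(T[:3,:3].T@(np.array(X)-T[:3,3])); return v[:2]/v[2]
E
python3 - <<'E'
from h import *
info()
for y in (0,180,90,-90): go([0.568,-0.128,0.25],y)
s,p,r=st(); print(r.as_matrix().round(3))
E
```

```text
t 0.6 pos [ 0.2843 -0.5845  0.2336] yaw -64.06 tilt [-0. -0. -1.] F [-0.16 -0.31 -0.38] M [-0.02  0.   -0.03] grip 1.006 q [ 1.13  0.32 -0.07  1.45  0.02  1.37 -0.06]
t 0.6 linear [-0.0165  0.4548 -0.2864] twist [-6.406e+01  0.000e+00  1.000e-02] pos [ 0.2843 -0.5845  0.2336] yaw -64.06
t 0.6 linear [-0.0165  0.4548 -0.2864] twist [ 1.1594e+02  1.0000e-02 -0.0000e+00] pos [ 0.2843 -0.5845  0.2336] yaw -64.06
t 0.6 linear [-0.0165  0.4548 -0.2864] twist [-1.5406e+02 -0.0000e+00  1.0000e-02] pos [ 0.2843 -0.5845  0.2336] yaw -64.06
t 0.6 linear [-0.0165  0.4548 -0.2864] twist [2.594e+01 1.000e-02 0.000e+00] pos [ 0.2843 -0.5845  0.2336] yaw -64.06
[[-0.     0.899  0.438]
 [-0.     0.438 -0.899]
 [-1.    -0.     0.   ]]
```

```bash
python3 -m creep '[{"linear":[-0.003,0.02,-0.0125],"twist":[-3,0,0],"fingers":-1},{"linear":[-0.006,0.05,-0.0315],"twist":[-7,0,0],"fingers":-1},{"linear":[-0.009,0.083,-0.052],"twist":[-12,0,0],"fingers":-1},{"linear":[-0.012,0.116,-0.073],"twist":[-17,0,0],"fingers":-1},{"linear":[-0.015,0.149,-0.094],"twist":[-22,0,0],"fingers":-1},{"linear":[-0.018,0.182,-0.115],"twist":[-27,0,0],"fingers":-1},{"linear":[-0.021,0.215,-0.1355],"twist":[-32,0,0],"fingers":-1},{"linear":[-0.024,0.248,-0.156],"twist":[-37,0,0],"fingers":-1}]'
python3 -c "
from h import *
info();go([0.568,-0.128,0.25],0)"
```

```text
time: 1.27
position: [0.4398, -0.334, 0.2581]
tool_rot: [0.366, 1.539, -0.367]
ft_force: [1.1, -0.4, 0.7]
grip_width: 1.0
t 1.27 pos [ 0.4398 -0.334   0.2581] yaw -26.82 tilt [ 0.    -0.001 -1.   ] F [ 1.08 -0.41  0.74] M [-0.05 -0.14 -0.04] grip 1.0 q [ 0.89  0.12 -0.32  1.65  0.04  1.38  0.1 ]
t 1.27 linear [0.008  0.2417 0.0215] twist [-26.82   0.04   0.04] pos [ 0.4398 -0.334   0.2581] yaw -26.82
```

```bash
python3 -m creep '[{"linear":[0.001,0.033,0.003],"twist":[-5,0,0],"fingers":-1},{"linear":[0.002,0.068,0.006],"twist":[-10,0,0],"fingers":-1},{"linear":[0.003,0.104,0.009],"twist":[-15,0,0],"fingers":-1},{"linear":[0.005,0.14,0.0125],"twist":[-20,0,0],"fingers":-1},{"linear":[0.006,0.176,0.016],"twist":[-24,0,0],"fingers":-1},{"linear":[0.007,0.21,0.019],"twist":[-26.8,0,0],"fingers":-1},{"linear":[0.008,0.235,0.021],"twist":[-26.8,0,0],"fingers":-1},{"linear":[0.008,0.2417,0.0215],"twist":[-26.8,0,0],"fingers":-1}]'
python3 - <<'E'
from h import *
info()
c=viewer.camera_params("wrist")
p,d=viewer.get_image("wrist"); cv2.imwrite("pics/w1.png",p[:,:,::-1]); np.savez("w1.npz",d=d,K=c['K'],cam_to_world=c['cam_to_world'])
for f in (nets.place_of,nets.boxes_of): print(f("wrist","burr_grip"))
print(proj(c,[0.568,-0.128,0.033]))
E
```

```text
time: 1.93
position: [0.5701, -0.1242, 0.2496]
tool_rot: [-0.0, 1.569, 0.005]
ft_force: [0.6, 0.4, -0.2]
grip_width: 1.003
t 1.93 pos [ 0.5701 -0.1242  0.2496] yaw 0.17 tilt [ 0.001  0.003 -1.   ] F [ 0.59  0.43 -0.17] M [ 0.03 -0.08  0.02] grip 1.003 q [ 0.63  0.21 -0.53  1.58  0.1   1.38  0.09]
[{'centre': [0.574, -0.1241, 0.032], 'conf': 0.88}, {'centre': [0.5629, -0.2375, 0.0315], 'conf': 0.68}, {'centre': [0.7074, -0.1661, 0.0349], 'conf': 0.57}]
[{'centre': [0.5708, -0.1249, 0.0203], 'conf': 0.91}, {'centre': [0.7063, -0.1617, 0.022], 'conf': 0.91}, {'centre': [0.5611, -0.217, 0.0171], 'conf': 0.7}]
[316.83651575 182.14897903]
```

View pics/w1.png

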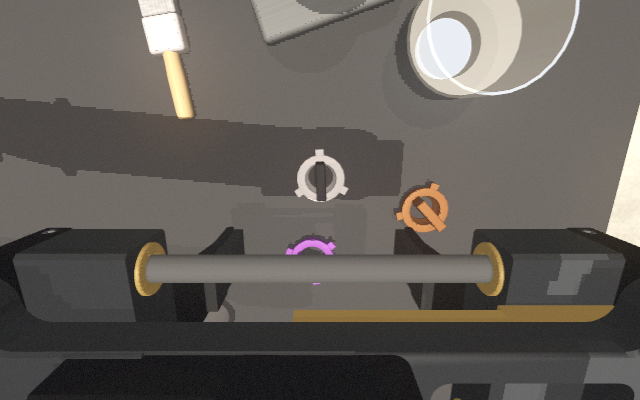

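Wrist picture: the steel carrier with black bar at (321,178), one lug at the far (+y) end (319,152). Brown one at (424,208), purple at (311,262). Measuring bar and lug geometry from depth.

Run:
```python
from h import *
z=np.load("w1.npz"); d=z['d']; K=z['K'];T=z['cam_to_world']
img=cv2.imread("pics/w1.png")
vv,uu=np.mgrid[140:225,280:365]; dd=d[140:225,280:365]
P=np.stack([(uu-K[0,2])/K[0,0]*dd,(vv-K[1,2])/K[1,1]*dd,dd],-1)@T[:3,:3].T+T[:3,3]
Z=P[...,2]; print(np.histogram(Z[dd>0],bins=np.arange(-0.01,0.07,0.005)))
m=(Z>0.038)&(Z<0.06); b=P[m]; print('bar top',len(b),b.mean(0),b.min(0),b.max(0))
r=cv2.minAreaRect((b[:,:2]*1000).astype(np.float32)); print(r)
w=np.linalg.svd(b[:,:2]-b[:,:2].mean(0))[2][0]; print('bar yaw',np.degrees(np.arctan2(w[1],w[0])))
m=(Z>0.012)&(Z<0.026); b2=P[m]; (cx,cy),rr=cv2.minEnclosingCircle((b2[:,:2]*1000).astype(np.float32)); print('ring',b2[:,2].mean(),cx,cy,rr)
for c0 in [r[0]]:
    q=b2[:,:2]*1000-c0; rad=np.hypot(*q.T); a=np.degrees(np.arctan2(q[:,1],q[:,0])); k=rad>33
    ph=np.degrees(np.angle(np.exp(1j*np.radians(3*a[k])).mean()))/3; print('lug phase mod120',ph,k.sum())
cv2.imwrite("pics/w1c.png",cv2.resize(img[140:225,280:365],(595,595),interpolation=cv2.INTER_CUBIC))
```

```text
(array([   0, 1868, 3699,   78,   76,  492,  601,    1,    9,    3,   44,
        327,    0,    0,    0]), array([-0.01 , -0.005,  0.   ,  0.005,  0.01 ,  0.015,  0.02 ,  0.025,
        0.03 ,  0.035,  0.04 ,  0.045,  0.05 ,  0.055,  0.06 ,  0.065]))
bar top 373 [ 0.57203394 -0.12463642  0.04601568] [ 0.56584434 -0.14782765  0.03901668] [ 0.57803615 -0.10267612  0.04842257]
((572.1237182617188, -125.32292175292969), (11.938067436218262, 45.145877838134766), 2.924178123474121)
bar yaw -87.00037029578215
ring 0.019787287247378948 571.9638671875 -126.007080078125 37.74747848510742
lug phase mod120 -26.928487849314028 93
```

View pics/w1c.png

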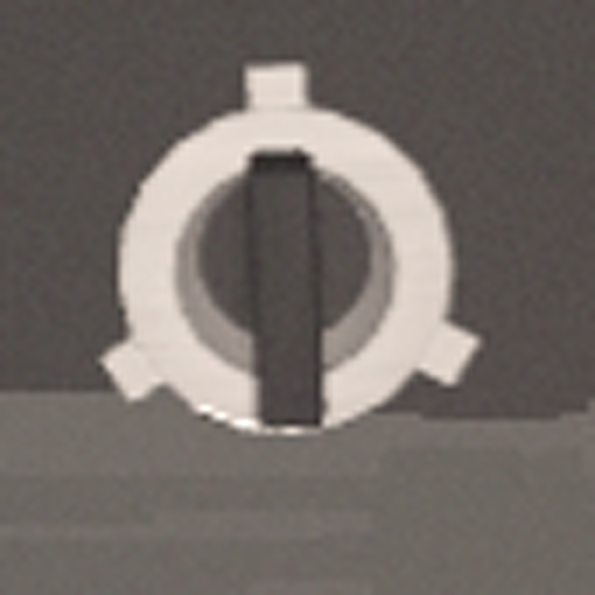

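```bash
python3 -c "
from h import *
go([0.572,-0.1255,0.10],3);go([0.572,-0.1255,0.0365],3)"
python3 -m creep '[{"linear":[0.02,-0.0003,0.001],"twist":[2,0,0],"fingers":-0.2},{"linear":[0.055,-0.0005,0.0015],"twist":[2.8,0,0],"fingers":-0.2},{"linear":[0.09,-0.0005,0.0015],"twist":[2.8,0,0],"fingers":-0.2},{"linear":[0.12,-0.0005,0.0015],"twist":[2.8,0,0],"fingers":-0.2},{"linear":[0.14,-0.0005,0.0015],"twist":[2.8,0,0],"fingers":-0.2},{"linear":[0.15,-0.0005,0.0015],"twist":[2.8,0,0],"fingers":-0.2},{"linear":[0.15,-0.0005,0.0015],"twist":[2.8,0,0],"fingers":-0.2}]' 10
python3 -c "
from h import *
info();go([0.572,-0.1255,0.0365],3)"
```

```text
t 2.08 linear [0.1495 0.0053 0.004 ] twist [-3.23 -0.03  0.05] pos [ 0.568  -0.1307  0.2495] yaw -0.23
t 2.08 linear [0.213  0.0054 0.0041] twist [-3.23 -0.03  0.05] pos [ 0.568  -0.1307  0.2495] yaw -0.23
time: 2.67
position: [0.5672, -0.1329, 0.0971]
tool_rot: [0.044, 1.575, -0.044]
ft_force: [0.7, -0.2, 1.2]
grip_width: 0.622
t 2.67 pos [ 0.5672 -0.1329  0.0971] yaw -3.24 tilt [-0.005  0.    -1.   ] F [ 0.67 -0.16  1.17] M [-0.03 -0.09 -0.04] grip 0.622 q [ 0.61  0.33 -0.5   1.76  0.17  1.1  -0.01]
t 2.67 linear [0.0606 0.0076 0.0046] twist [-6.24 -0.27 -0.01] pos [ 0.5672 -0.1329  0.0971] yaw -3.24
```

I turned the wrong way by 3°; correcting that, then re-measuring from the settled pose.

```bash
python3 -m creep '[{"linear":[0,0.004,0.0025],"twist":[-4,0,0],"fingers":-0.2},{"linear":[0,0.0075,0.0045],"twist":[-6.2,0,0],"fingers":-0.2},{"linear":[0,0.0075,0.0045],"twist":[-6.2,0,0],"fingers":-0.2},{"linear":[0,0.0075,0.0045],"twist":[-6.2,0,0],"fingers":-0.2},{"linear":[0,0.0075,0.0045],"twist":[-6.2,0,0],"fingers":-0.2}]' 10
cat > bar.py <<'E'
from h import *
def bar(guess,tag,zt):
    info(); c=viewer.camera_params("wrist"); p,d=viewer.get_image("wrist"); cv2.imwrite(f"pics/{tag}.png",p[:,:,::-1]); info()
    K,T=c['K'],c['cam_to_world']; vv,uu=np.mgrid[0:400,0:640]
    P=np.stack([(uu-K[0,2])/K[0,0]*d,(vv-K[1,2])/K[1,1]*d,d],-1)@T[:3,:3].T+T[:3,3]
    near=(d>0)&(np.hypot(P[...,0]-guess[0],P[...,1]-guess[1])<0.05)
    m=near&(abs(P[...,2]-zt)<0.005); m=m&(np.abs(P[...,0]-guess[0])<0.02)
    b=P[m]; print('bar',len(b),b.mean(0).round(4), cv2.minAreaRect((b[:,:2]*1000).astype(np.float32)))
    m=near&(abs(P[...,2]-zt+0.026)<0.005); b=P[m]; print('ring',cv2.minEnclosingCircle((b[:,:2]*1000).astype(np.float32)),b[:,2].mean())
E
python3 -c "
from bar import *
bar((0.572,-0.1255),'w2',0.046);go([0.572,-0.1255,0.0365],3)"
```

```text
time: 3.08
position: [0.575, -0.1246, 0.1007]
tool_rot: [-0.042, 1.569, 0.041]
ft_force: [-0.5, 0.0, -0.6]
grip_width: 0.6
t 3.08 pos [ 0.575  -0.1246  0.1007] yaw 3.03 tilt [ 0.002 -0.001 -1.   ] F [-0.49  0.01 -0.57] M [-0.02 -0.11 -0.04] grip 0.6 q [ 0.61  0.34 -0.52  1.75  0.19  1.1   0.08]
t 3.13 pos [ 0.5749 -0.1245  0.1005] yaw 3.04 tilt [ 0.001 -0.001 -1.   ] F [-0.27 -0.7  -0.  ] M [ 0.05 -0.05  0.05] grip 0.599 q [ 0.61  0.34 -0.52  1.75  0.19  1.1   0.08]
bar 991 [ 0.5722 -0.1244  0.0461] ((572.4275512695312, -125.7779312133789), (11.65731143951416, 45.967994689941406), 2.501234531402588)
ring ((572.2542724609375, -126.02816772460938), 37.82524871826172) 0.019976753848715206
t 3.13 linear [ 0.064  -0.0008 -0.003 ] twist [0.04 0.07 0.06] pos [ 0.5749 -0.1245  0.1005] yaw 3.04
```

View pics/w2.png

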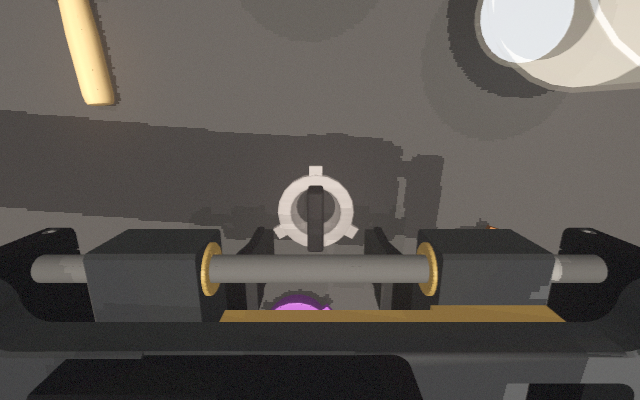

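The carrier sits centred at (315,212) between the fingers (258 and 380). Descending.

```bash
python3 -m creep '[{"linear":[0.02,-0.001,-0.0026],"twist":[0,0,0],"fingers":-0.2},{"linear":[0.042,-0.001,-0.0026],"twist":[0,0,0],"fingers":-0.2},{"linear":[0.056,-0.001,-0.0026],"twist":[0,0,0],"fingers":-0.2},{"linear":[0.062,-0.001,-0.0026],"twist":[0,0,0],"fingers":-0.2},{"linear":[0.064,-0.001,-0.0026],"twist":[0,0,0],"fingers":-0.2},{"linear":[0.064,-0.001,-0.0026],"twist":[0,0,0],"fingers":-0.2},{"linear":[0.064,-0.001,-0.0026],"twist":[0,0,0],"fingers":-0.2}]' 10
python3 -c "
from h import *
info();go([0.5722,-0.1257,0.0365],3)"
```

```text
time: 3.72
position: [0.5729, -0.1247, 0.0364]
tool_rot: [-0.043, 1.569, 0.043]
ft_force: [0.5, -0.9, 0.2]
grip_width: 0.6
t 3.72 pos [ 0.5729 -0.1247  0.0364] yaw 3.15 tilt [ 0.001 -0.    -1.   ] F [ 0.55 -0.88  0.25] M [ 0.   -0.08  0.01] grip 0.6 q [ 0.59  0.41 -0.5   1.8   0.23  0.99  0.05]
t 3.72 linear [-0.0001 -0.001  -0.0007] twist [0.15 0.08 0.02] pos [ 0.5729 -0.1247  0.0364] yaw 3.15
```

```bash
python3 -m creep '[{"linear":[0,-0.001,-0.0005],"twist":[0,0,0],"fingers":0.4},{"linear":[0,-0.001,-0.0005],"twist":[0,0,0],"fingers":0.7},{"linear":[0,-0.001,-0.0005],"twist":[0,0,0],"fingers":1},{"linear":[0,-0.001,-0.0005],"twist":[0,0,0],"fingers":1},{"linear":[0,-0.001,-0.0005],"twist":[0,0,0],"fingers":1},{"linear":[0,-0.001,-0.0005],"twist":[0,0,0],"fingers":1},{"linear":[0,-0.001,-0.0005],"twist":[0,0,0],"fingers":1},{"linear":[0,-0.001,-0.0005],"twist":[0,0,0],"fingers":1}]' 35
python3 -c "
from h import *
info();go([0.5722,-0.1257,0.0365],3)"
```

```text
time: 4.38
position: [0.5718, -0.1257, 0.0356]
tool_rot: [-0.043, 1.57, 0.043]
ft_force: [0.5, 0.6, -0.7]
grip_width: 0.136
t 4.38 pos [ 0.5718 -0.1257  0.0356] yaw 3.15 tilt [ 0. -0. -1.] F [ 0.48  0.64 -0.74] M [-0.02 -0.15 -0.02] grip 0.136 q [ 0.59  0.41 -0.5   1.81  0.23  0.98  0.05]
t 4.38 linear [-0.0009 -0.0001  0.0004] twist [0.15 0.02 0.  ] pos [ 0.5718 -0.1257  0.0356] yaw 3.15
```

```bash
python3 -m creep '[{"linear":[-0.01,0,0],"twist":[0,0,0],"fingers":1},{"linear":[-0.03,0,0],"twist":[0,0,0],"fingers":1},{"linear":[-0.065,0,0],"twist":[0,0,0],"fingers":1},{"linear":[-0.1,0,0],"twist":[0,0,0],"fingers":1},{"linear":[-0.135,0.0,0],"twist":[0,0,0],"fingers":1},{"linear":[-0.17,0,0],"twist":[0,0,0],"fingers":1},{"linear":[-0.205,0.01,0],"twist":[0,0,0],"fingers":1},{"linear":[-0.24,0.025,0],"twist":[0,0,0],"fingers":1}]'
python3 -m creep '[{"linear":[-0.03,0.03,0],"twist":[0,0,0],"fingers":1},{"linear":[-0.045,0.06,0],"twist":[0,0,0],"fingers":1},{"linear":[-0.05,0.09,0],"twist":[0,0,0],"fingers":1},{"linear":[-0.05,0.115,0],"twist":[0,0,0],"fingers":1},{"linear":[-0.05,0.13,0],"twist":[0,0,0],"fingers":1},{"linear":[-0.05,0.135,0],"twist":[0,0,0],"fingers":1},{"linear":[-0.05,0.135,0],"twist":[0,0,0],"fingers":1},{"linear":[-0.05,0.135,0],"twist":[0,0,0],"fingers":1}]'
python3 - <<'E'
from h import *
info()
c=viewer.camera_params("wrist"); p,d=viewer.get_image("wrist"); cv2.imwrite("pics/w3.png",p[:,:,::-1]); np.savez("w3.npz",d=d,K=c['K'],cam_to_world=c['cam_to_world'])
info()
for l in ("throat_rim","ledge","spring_top"): print(l,nets.place_of("wrist",l)[:1])
p,d=viewer.get_image("top"); cv2.imwrite("pics/t3.png",p[:,:,::-1])
E
```

```text
time: 5.05
position: [0.5692, -0.1024, 0.2772]
tool_rot: [-0.041, 1.572, 0.04]
ft_force: [0.2, 0.5, -4.0]
grip_width: 0.138
time: 5.72
position: [0.5627, 0.0327, 0.3253]
tool_rot: [-0.043, 1.571, 0.041]
ft_force: [0.4, -1.0, -3.1]
grip_width: 0.138
t 5.72 pos [0.5627 0.0327 0.3253] yaw 3.09 tilt [-0.001 -0.001 -1.   ] F [ 0.44 -0.98 -3.11] M [-0.08 -0.08 -0.01] grip 0.138 q [ 0.47  0.15 -0.65  1.5   0.09  1.52 -0.12]
t 5.77 pos [0.5628 0.0319 0.3252] yaw 3.01 tilt [-0.001 -0.001 -1.   ] F [ 0.35 -0.75 -3.93] M [-0.09 -0.14  0.02] grip 0.134 q [ 0.47  0.15 -0.64  1.5   0.09  1.52 -0.12]
throat_rim [{'centre': [0.5797, 0.1236, 0.239], 'conf': 0.66}]
ledge [{'centre': [0.5782, 0.1235, 0.203], 'conf': 0.78}]
spring_top [{'centre': [0.5723, 0.1246, 0.1859], 'conf': 0.93}]
```

View pics/w3.png

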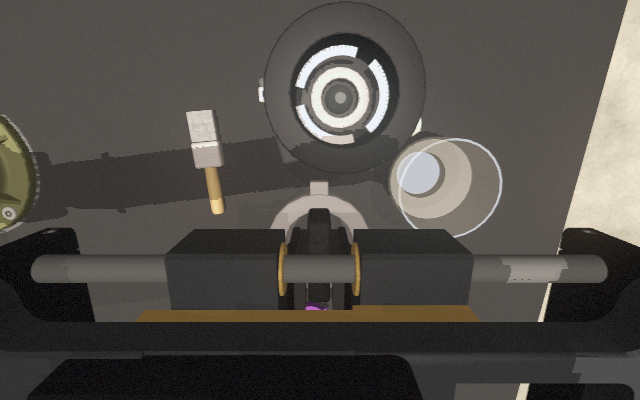

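The throat shows at (340,97), tab at (262,91) and the ledge's gaps near (299,102), (368,58), (365,135). Measuring angles from the depth.

Run:
```python
from h import *
z=np.load("w3.npz"); d=z['d']; K=z['K'];T=z['cam_to_world']; img=cv2.imread("pics/w3.png")
vv,uu=np.mgrid[0:400,0:640]
P=np.stack([(uu-K[0,2])/K[0,0]*d,(vv-K[1,2])/K[1,1]*d,d],-1)@T[:3,:3].T+T[:3,3]
g=np.array([0.578,0.124]); rho=np.hypot(P[...,0]-g[0],P[...,1]-g[1]); roi=(d>0)&(rho<0.075)&(vv<180)
print(np.histogram(P[...,2][roi],bins=np.arange(0.17,0.26,0.005)))
m=roi&(abs(P[...,2]-0.240)<0.003); b=(P[m][:,:2]*1000).astype(np.float32)
print('rim outer',cv2.minEnclosingCircle(b),P[m][:,2].mean())
# inner edge fit: rim points nearest per angle
def circ(Q):
    A=np.c_[2*Q,np.ones(len(Q))]; s=np.linalg.lstsq(A,(Q**2).sum(1),rcond=None)[0]; return s[:2],np.sqrt(s[2]+s[0]**2+s[1]**2)
def edge(b,c,inner=True):
    q=b-c; a=np.degrees(np.arctan2(q[:,1],q[:,0])); r=np.hypot(*q.T); out=[]
    for k in range(-180,180,5):
        s=(a>=k)&(a<k+5)
        if s.sum()>3: i=np.where(s)[0]; out.append(b[i[np.argmin(r[i]) if inner else np.argmax(r[i])]])
    return np.array(out)
print('rim in',circ(edge(b,g*1000)),'out',circ(edge(b,g*1000,False)))
m=roi&(abs(P[...,2]-0.205)<0.004); L=(P[m][:,:2]*1000)
for c in (circ(edge(b,g*1000,False))[0],circ(edge(b,g*1000))[0]):
    q=L-c; a=np.degrees(np.arctan2(q[:,1],q[:,0])); r=np.hypot(*q.T); k=(r>34)&(r<39)
    h,_=np.histogram(a[k],bins=np.arange(-180,181,5)); print(c,list(zip(range(-180,180,5),h)))
    e=edge(L,c); print('ledge bore', circ(e[np.hypot(*(e-c).T)<36]) )
cv2.imwrite("pics/w3c.png",cv2.resize(img[0:190,240:440],(800,760)[:2] if 0 else (600,570),interpolation=cv2.INTER_CUBIC))
```

```text
(array([ 125,  121,  223, 1906,  306,  118,  704, 1615,  300,  316,  349,
        419,  466, 4145, 8721,    0,    0]), array([0.17 , 0.175, 0.18 , 0.185, 0.19 , 0.195, 0.2  , 0.205, 0.21 ,
       0.215, 0.22 , 0.225, 0.23 , 0.235, 0.24 , 0.245, 0.25 , 0.255]))
rim outer ((576.5023803710938, 123.41057586669922), 60.97494125366211) 0.24033520975086686
rim in (array([576.4884987 , 123.32672946]), np.float64(39.73906463489088)) out (array([576.51577539, 123.35600095]), np.float64(60.50655431610532))
[576.51577539 123.35600095] [(-180, np.int64(0)), (-175, np.int64(0)), (-170, np.int64(3)), (-165, np.int64(23)), (-160, np.int64(22)), (-155, np.int64(21)), (-150, np.int64(22)), (-145, np.int64(21)), (-140, np.int64(21)), (-135, np.int64(21)), (-130, np.int64(19)), (-125, np.int64(21)), (-120, np.int64(22)), (-115, np.int64(19)), (-110, np.int64(21)), (-105, np.int64(22)), (-100, np.int64(19)), (-95, np.int64(20)), (-90, np.int64(21)), (-85, np.int64(21)), (-80, np.int64(21)), (-75, np.int64(22)), (-70, np.int64(3)), (-65, np.int64(0)), (-60, np.int64(0)), (-55, np.int64(0)), (-50, np.int64
[... 1900 characters left out ...]
int64(24)), (30, np.int64(25)), (35, np.int64(22)), (40, np.int64(25)), (45, np.int64(25)), (50, np.int64(5)), (55, np.int64(0)), (60, np.int64(0)), (65, np.int64(0)), (70, np.int64(4)), (75, np.int64(25)), (80, np.int64(27)), (85, np.int64(26)), (90, np.int64(25)), (95, np.int64(23)), (100, np.int64(26)), (105, np.int64(24)), (110, np.int64(24)), (115, np.int64(25)), (120, np.int64(25)), (125, np.int64(26)), (130, np.int64(25)), (135, np.int64(24)), (140, np.int64(25)), (145, np.int64(23)), (150, np.int64(25)), (155, np.int64(23)), (160, np.int64(23)), (165, np.int64(23)), (170, np.int64(5)), (175, np.int64(0))]
ledge bore (array([576.47024772, 123.32787227]), np.float64(32.51673610523438))
```

View pics/w3c.png

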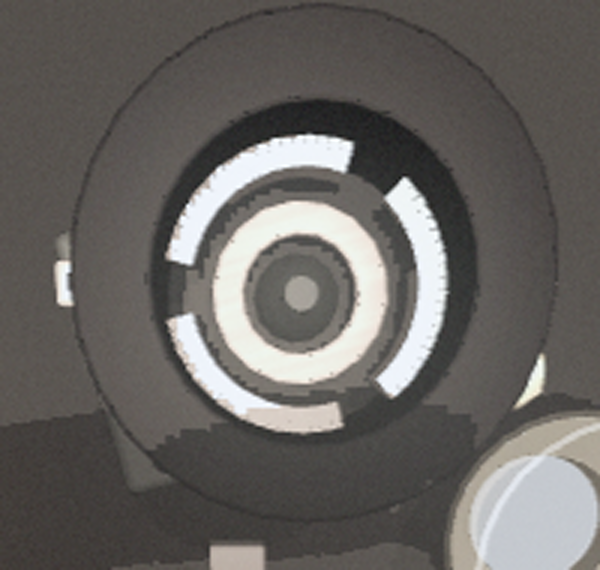

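Run:
```python
from h import *
z=np.load("w3.npz"); d=z['d']; K=z['K'];T=z['cam_to_world']
vv,uu=np.mgrid[0:400,0:640]
P=np.stack([(uu-K[0,2])/K[0,0]*d,(vv-K[1,2])/K[1,1]*d,d],-1)@T[:3,:3].T+T[:3,3]
m=(d>0)&(vv>175)&(vv<232)&(uu>260)&(uu<380)&(P[...,2]>0.29)&(P[...,2]<0.325)
b=P[m]*1000; print(len(b),np.histogram(b[:,2],bins=np.arange(290,326,3)))
t=np.array([562.8,32.3]); r=b[abs(b[:,2]-309)<5]; q=r[:,:2]-t; a=np.degrees(np.arctan2(q[:,1],q[:,0])); rr=np.hypot(*q.T)
lug=(rr>33.5); print('lug yaw',a[lug].mean(), np.sort(a[lug])[[2,-3]], rr.max(), lug.sum())
E=[]
for k in range(0,180,4):
    s=(a>=k)&(a<k+4)&((a<78)|(a>108))
    if s.sum()>2: i=np.where(s)[0]; E.append(r[i[np.argmax(rr[i])],:2])
E=np.array(E); from scipy.optimize import least_squares
f=least_squares(lambda p:np.hypot(*(E-p).T)-31,t); print('ring centre',f.x,np.abs(f.fun).max(),len(E),'tcp',t)
```

```text
2489 (array([   3,    5,   37,   40,   73,   87, 1908,   93,   79,   80,   61]), array([290, 293, 296, 299, 302, 305, 308, 311, 314, 317, 320, 323]))
lug yaw 93.39593919705257 [ 85.63125541 101.41781001] 37.63406029174857 150
ring centre [562.53894108  31.63516126] 0.42341721986781167 29 tcp [562.8  32.3]
```

```bash
python3 -c "
from h import *
go([0.5767,0.1238,0.30],-17.5)"
```

```text
t 5.97 linear [0.0252 0.0904 0.0186] twist [ 2.051e+01 -3.000e-02  2.000e-02] pos [0.5629 0.0325 0.3253] yaw 3.01
```

```bash
python3 -m creep '[{"linear":[0,0.015,0.003],"twist":[4,0,0],"fingers":1},{"linear":[0,0.04,0.008],"twist":[9,0,0],"fingers":1},{"linear":[0.005,0.065,0.013],"twist":[14,0,0],"fingers":1},{"linear":[0.012,0.082,0.017],"twist":[18,0,0],"fingers":1},{"linear":[0.02,0.09,0.0186],"twist":[20.5,0,0],"fingers":1},{"linear":[0.0252,0.0904,0.0186],"twist":[20.5,0,0],"fingers":1},{"linear":[0.0252,0.0904,0.0186],"twist":[20.5,0,0],"fingers":1},{"linear":[0.0252,0.0904,0.0186],"twist":[20.5,0,0],"fingers":1}]'
python3 - <<'E'
from h import *
p,d=viewer.get_image("wrist"); cv2.imwrite("pics/w4.png",p[:,:,::-1]);p,d=viewer.get_image("side"); cv2.imwrite("pics/s4.png",cv2.resize(p[110:310,170:370,::-1],(600,600)))
info(); go([0.5767,0.1238,0.235],-17.5)
E
```

```text
time: 6.63
position: [0.5766, 0.1235, 0.3]
tool_rot: [0.237, 1.558, -0.239]
ft_force: [-0.2, -0.5, -2.5]
grip_width: 0.134
t 6.73 pos [0.5769 0.1237 0.3007] yaw -17.45 tilt [ 0.001 -0.001 -1.   ] F [-0.11 -1.08 -2.41] M [-0.02 -0.06 -0.01] grip 0.134 q [ 0.31  0.23 -0.67  1.48  0.14  1.48 -0.67]
t 6.73 linear [ 0.0657  0.0001 -0.0003] twist [0.05 0.05 0.03] pos [0.5769 0.1237 0.3007] yaw -17.45
```

View pics/s4.png

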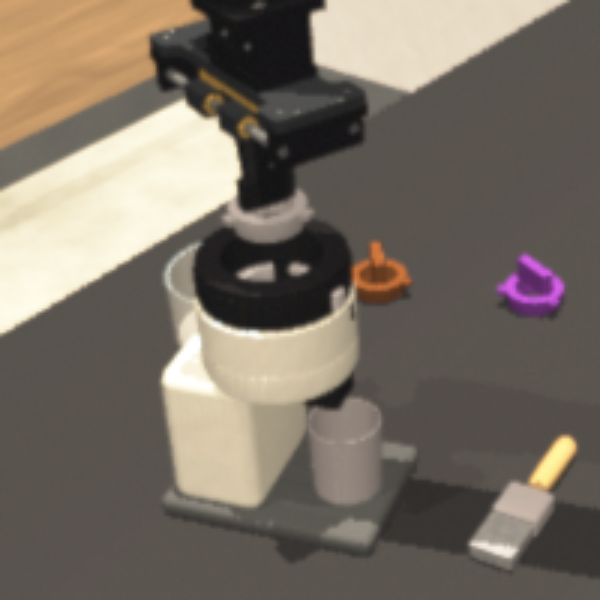

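View pics/w4.png

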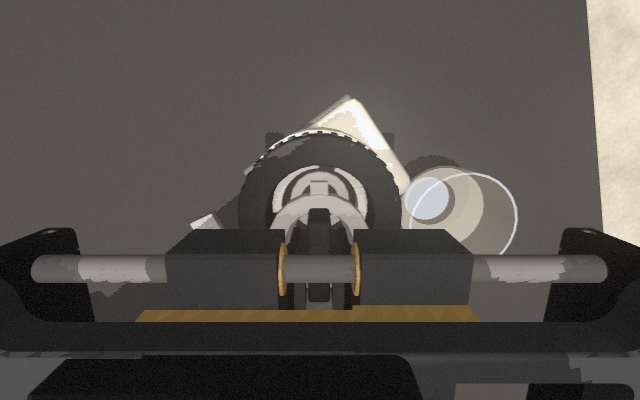

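The carrier hangs centred above the throat (wrist (320,200), side crop (268,215)). Lowering it slowly into the throat, stopping short of the ledge.

```bash
python3 -m creep '[{"linear":[0.01,0,0],"twist":[0,0,0],"fingers":1},{"linear":[0.025,0,0],"twist":[0,0,0],"fingers":1},{"linear":[0.04,0,0],"twist":[0,0,0],"fingers":1},{"linear":[0.052,0,0],"twist":[0,0,0],"fingers":1},{"linear":[0.06,0,0],"twist":[0,0,0],"fingers":1},{"linear":[0.066,0,0],"twist":[0,0,0],"fingers":1},{"linear":[0.068,0,0],"twist":[0,0,0],"fingers":1},{"linear":[0.068,0,0],"twist":[0,0,0],"fingers":1}]'
python3 -c "
from h import *
info();go([0.5767,0.1238,0.2267],-17.5)"
```

```text
time: 7.4
position: [0.5764, 0.1253, 0.2321]
tool_rot: [0.238, 1.558, -0.238]
ft_force: [0.1, -0.9, -3.6]
grip_width: 0.134
t 7.4 pos [0.5764 0.1253 0.2321] yaw -17.36 tilt [-0. -0. -1.] F [ 0.1  -0.86 -3.62] M [-0.09 -0.07 -0.  ] grip 0.134 q [ 0.31  0.25 -0.67  1.59  0.16  1.35 -0.68]
t 7.4 linear [ 0.0054 -0.0013  0.0007] twist [ 0.14 -0.02  0.01] pos [0.5764 0.1253 0.2321] yaw -17.36
```

```bash
python3 -m creep '[{"linear":[0.001,0,0],"twist":[0,0,0],"fingers":1},{"linear":[0.002,-0.0005,0],"twist":[0,0,0],"fingers":1},{"linear":[0.003,-0.001,0.0003],"twist":[0,0,0],"fingers":1},{"linear":[0.004,-0.001,0.0003],"twist":[0,0,0],"fingers":1},{"linear":[0.004,-0.001,0.0003],"twist":[0,0,0],"fingers":1},{"linear":[0.004,-0.001,0.0003],"twist":[0,0,0],"fingers":1}]'
python3 -m creep '[{"linear":[0.0005,0,0],"twist":[0,0,0],"fingers":1},{"linear":[0.001,0,0],"twist":[0,0,0],"fingers":1},{"linear":[0.001,0,0],"twist":[0,0,0],"fingers":1},{"linear":[0.001,0,0],"twist":[0,0,0],"fingers":1}]'
python3 -m creep '[{"linear":[0.0005,0,0],"twist":[0,0,0],"fingers":1},{"linear":[0.001,0,0],"twist":[0,0,0],"fingers":1},{"linear":[0.001,0,0],"twist":[0,0,0],"fingers":1},{"linear":[0.001,0,0],"twist":[0,0,0],"fingers":1}]'
python3 -c "
from h import *
info();go([0.5767,0.1238,0.2267],-17.5)"
```

```text
time: 7.9
position: [0.5765, 0.1243, 0.2284]
tool_rot: [0.238, 1.558, -0.238]
ft_force: [-0.2, 0.1, -2.8]
grip_width: 0.135
time: 8.23
position: [0.5764, 0.1243, 0.2273]
tool_rot: [0.238, 1.558, -0.238]
ft_force: [0.2, 0.3, -2.9]
grip_width: 0.136
time: 8.57
position: [0.5765, 0.1243, 0.2266]
tool_rot: [0.238, 1.557, -0.238]
ft_force: [-0.0, 0.7, -1.2]
grip_width: 0.132
t 8.57 pos [0.5765 0.1243 0.2266] yaw -17.36 tilt [ 0. -0. -1.] F [-0.03  0.73 -1.24] M [-0.06  0.07  0.02] grip 0.132 q [ 0.31  0.26 -0.67  1.6   0.16  1.34 -0.68]
t 8.57 linear [-0.0001 -0.0004  0.0004] twist [0.14 0.01 0.  ] pos [0.5765 0.1243 0.2266] yaw -17.36
```

```bash
python3 -m creep '[{"linear":[0.0005,0,0],"twist":[0,0,0],"fingers":1},{"linear":[0.001,0,0],"twist":[0,0,0],"fingers":1},{"linear":[0.001,0,0],"twist":[0,0,0],"fingers":1}]'
python3 -m creep '[{"linear":[0.0003,0,0],"twist":[1,0,0],"fingers":1},{"linear":[0.0005,0,0],"twist":[2,0,0],"fingers":1},{"linear":[0.0005,0,0],"twist":[3,0,0],"fingers":1},{"linear":[0.0005,0,0],"twist":[4,0,0],"fingers":1},{"linear":[0.0005,0,0],"twist":[4,0,0],"fingers":1}]'
python3 -c "
from h import *
info()"
```

```text
time: 8.82
position: [0.5765, 0.1244, 0.2265]
tool_rot: [0.238, 1.557, -0.238]
ft_force: [-2.6, -0.3, 4.9]
grip_width: 0.136
time: 9.23
position: [0.5772, 0.1247, 0.2263]
tool_rot: [0.293, 1.548, -0.292]
ft_force: [-1.0, -0.9, 6.1]
grip_width: 0.131
t 9.23 pos [0.5772 0.1247 0.2263] yaw -21.37 tilt [ 0.003  0.    -1.   ] F [-1.01 -0.91  6.1 ] M [-0.1   0.25  0.01] grip 0.131 q [ 0.3   0.26 -0.66  1.6   0.16  1.34 -0.75]
```

```bash
python3 -m creep '[{"linear":[0,0,0],"twist":[1,0,0],"fingers":1},{"linear":[0,0,0],"twist":[2,0,0],"fingers":1},{"linear":[0,0,0],"twist":[2,0,0],"fingers":1}]'
python3 -m creep '[{"linear":[0,0,0],"twist":[1,0,0],"fingers":1},{"linear":[0,0,0],"twist":[2,0,0],"fingers":1},{"linear":[0,0,0],"twist":[2,0,0],"fingers":1}]'
python3 -c "
from h import *
info()"
```

```text
time: 9.48
position: [0.5772, 0.1249, 0.226]
tool_rot: [0.321, 1.545, -0.319]
ft_force: [-0.9, 0.8, 5.9]
grip_width: 0.133
time: 9.73
position: [0.5764, 0.1237, 0.2238]
tool_rot: [0.348, 1.543, -0.349]
ft_force: [1.7, -1.1, -1.8]
grip_width: 0.137
t 9.73 pos [0.5764 0.1237 0.2238] yaw -25.43 tilt [-0.001 -0.001 -1.   ] F [ 1.74 -1.08 -1.81] M [ 0.04 -0.47 -0.05] grip 0.137 q [ 0.29  0.26 -0.65  1.6   0.16  1.34 -0.82]
```

The carrier dropped into the gaps (height 226→223.8, force relieved). Now centring and pressing.

```bash
python3 -m creep '[{"linear":[0.001,0,0],"twist":[1,0,0],"fingers":1},{"linear":[0.002,0,0],"twist":[2,0,0],"fingers":1},{"linear":[0.003,0,0],"twist":[2,0,0],"fingers":1},{"linear":[0.004,0,0],"twist":[2,0,0],"fingers":1},{"linear":[0.004,0,0],"twist":[2,0,0],"fingers":1}]'
python3 -m creep '[{"linear":[0.001,0,0],"twist":[0,0,0],"fingers":1},{"linear":[0.002,0,0],"twist":[0,0,0],"fingers":1},{"linear":[0.003,0,0],"twist":[0,0,0],"fingers":1},{"linear":[0.003,0,0],"twist":[0,0,0],"fingers":1}]'
python3 -c "
from h import *
info()"
```

```text
time: 10.15
position: [0.5763, 0.1239, 0.221]
tool_rot: [0.374, 1.538, -0.375]
ft_force: [-1.0, -2.1, 4.0]
grip_width: 0.133
time: 10.48
position: [0.5764, 0.1239, 0.2183]
tool_rot: [0.374, 1.538, -0.375]
ft_force: [-2.4, -2.8, 5.7]
grip_width: 0.134
t 10.48 pos [0.5764 0.1239 0.2183] yaw -27.38 tilt [ 0.    -0.001 -1.   ] F [-2.38 -2.78  5.71] M [-0.6   0.53 -0.04] grip 0.134 q [ 0.29  0.26 -0.64  1.61  0.16  1.33 -0.85]
```

```bash
python3 -m creep '[{"linear":[0.001,0,0],"twist":[0,0,0],"fingers":1},{"linear":[0.002,0,0],"twist":[0,0,0],"fingers":1},{"linear":[0.003,0,0],"twist":[0,0,0],"fingers":1},{"linear":[0.0035,0,0],"twist":[0,0,0],"fingers":1},{"linear":[0.0035,0,0],"twist":[0,0,0],"fingers":1}]'
python3 -c "
from h import *
info()"
```

```text
time: 10.9
position: [0.5764, 0.1239, 0.2156]
tool_rot: [0.374, 1.538, -0.375]
ft_force: [-3.6, -2.6, 10.4]
grip_width: 0.133
t 10.9 pos [0.5764 0.1239 0.2156] yaw -27.37 tilt [ 0.    -0.001 -1.   ] F [-3.62 -2.6  10.42] M [-0.61  0.83 -0.04] grip 0.133 q [ 0.29  0.26 -0.64  1.61  0.16  1.32 -0.86]
```

```bash
python3 -m creep '[{"linear":[0.0003,0,0],"twist":[2,0,0],"fingers":1},{"linear":[0.0003,0,0],"twist":[4,0,0],"fingers":1},{"linear":[0.0003,0,0],"twist":[6,0,0],"fingers":1},{"linear":[0.0003,0,0],"twist":[8,0,0],"fingers":1},{"linear":[0.0003,0,0],"twist":[8,0,0],"fingers":1}]'
python3 -c "
from h import *
info()"
```

```text
time: 11.32
position: [0.5773, 0.1246, 0.2159]
tool_rot: [0.485, 1.513, -0.483]
ft_force: [-1.5, -1.7, 9.6]
grip_width: 0.136
t 11.32 pos [0.5773 0.1246 0.2159] yaw -35.42 tilt [ 0.003  0.    -1.   ] F [-1.53 -1.7   9.56] M [-0.44  0.4   0.11] grip 0.136 q [ 0.27  0.26 -0.62  1.61  0.15  1.32 -0.99]
```

```bash
python3 -m creep '[{"linear":[0.0003,0,0],"twist":[3,0,0],"fingers":1},{"linear":[0.0003,0,0],"twist":[6,0,0],"fingers":1},{"linear":[0.0003,0,0],"twist":[9,0,0],"fingers":1},{"linear":[0.0003,0,0],"twist":[12,0,0],"fingers":1},{"linear":[0.0003,0,0],"twist":[15,0,0],"fingers":1},{"linear":[0.0003,0,0],"twist":[18,0,0],"fingers":1},{"linear":[0.0003,0,0],"twist":[18,0,0],"fingers":1}]'
python3 -c "
from h import *
info()"
python3 -m creep '[{"linear":[0,0,0],"twist":[2,0,0],"fingers":1},{"linear":[0,0,0],"twist":[4,0,0],"fingers":1},{"linear":[0,0,0],"twist":[6,0,0],"fingers":1},{"linear":[0,0,0],"twist":[8,0,0],"fingers":1},{"linear":[0,0,0],"twist":[10,0,0],"fingers":1},{"linear":[0,0,0],"twist":[10,0,0],"fingers":1}]'
python3 -c "
from h import *
info(); go([0.5765,0.124,0.2155],-68.5)"
```

```text
time: 11.9
position: [0.5778, 0.1246, 0.2158]
tool_rot: [0.729, 1.442, -0.726]
ft_force: [0.2, -2.0, 8.3]
grip_width: 0.132
t 11.9 pos [0.5778 0.1246 0.2158] yaw -53.47 tilt [ 0.004  0.    -1.   ] F [ 0.15 -2.03  8.26] M [-0.39  0.17  0.09] grip 0.132 q [ 0.24  0.25 -0.58  1.62  0.14  1.32 -1.3 ]
time: 12.4
position: [0.5778, 0.1242, 0.2158]
tool_rot: [0.862, 1.39, -0.859]
ft_force: [-1.6, -1.4, 10.0]
grip_width: 0.139
t 12.4 pos [0.5778 0.1242 0.2158] yaw -63.44 tilt [ 0.004 -0.    -1.   ] F [-1.58 -1.44 10.02] M [-0.53  0.18  0.06] grip 0.139 q [ 0.22  0.25 -0.56  1.62  0.14  1.31 -1.47]
t 12.4 linear [ 0.0002 -0.0013 -0.0004] twist [ 5.06  0.11 -0.2 ] pos [0.5778 0.1242 0.2158] yaw -63.44
```

```bash
python3 -m creep '[{"linear":[0,0,0],"twist":[1,0,0],"fingers":1},{"linear":[0,0,0],"twist":[2,0,0],"fingers":1},{"linear":[0,0,0],"twist":[3,0,0],"fingers":1},{"linear":[0,0,0],"twist":[3,0,0],"fingers":1}]'
python3 -c "
from h import *
info()"
python3 -m creep '[{"linear":[0,0,0],"twist":[1,0,0],"fingers":1},{"linear":[0,0,0],"twist":[2,0,0],"fingers":1},{"linear":[0,0,0],"twist":[2,0,0],"fingers":1}]'
python3 -c "
from h import *
info()"
```

```text
time: 12.73
position: [0.5778, 0.1242, 0.2157]
tool_rot: [0.902, 1.373, -0.899]
ft_force: [-1.1, -1.5, 9.2]
grip_width: 0.129
t 12.73 pos [0.5778 0.1242 0.2157] yaw -66.39 tilt [ 0.004 -0.    -1.   ] F [-1.08 -1.46  9.23] M [-0.48  0.18  0.11] grip 0.129 q [ 0.22  0.25 -0.56  1.62  0.14  1.31 -1.52]
time: 12.98
position: [0.5778, 0.1241, 0.2157]
tool_rot: [0.927, 1.361, -0.925]
ft_force: [-1.2, -2.5, 10.4]
grip_width: 0.134
t 12.98 pos [0.5778 0.1241 0.2157] yaw -68.35 tilt [ 0.004 -0.001 -1.   ] F [-1.16 -2.48 10.37] M [-0.59  0.17  0.45] grip 0.134 q [ 0.22  0.25 -0.55  1.62  0.13  1.31 -1.55]
```

```bash
python3 -m creep '[{"linear":[0,0,0],"twist":[0.5,0,0],"fingers":1},{"linear":[0,0,0],"twist":[1,0,0],"fingers":1},{"linear":[0,0,0],"twist":[1,0,0],"fingers":1}]'
python3 -c "
from h import *
info()"
```

```text
time: 13.23
position: [0.5778, 0.1241, 0.2157]
tool_rot: [0.94, 1.355, -0.937]
ft_force: [-0.4, -3.1, 9.1]
grip_width: 0.132
t 13.23 pos [0.5778 0.1241 0.2157] yaw -69.29 tilt [ 0.004 -0.001 -1.   ] F [-0.37 -3.06  9.15] M [-0.62  0.21  0.66] grip 0.132 q [ 0.21  0.24 -0.55  1.62  0.13  1.31 -1.57]
```

At the stop: twisting moment rose from 0.1 to 0.66 N·m at −69°. Easing up with the spring, then letting go.

```bash
python3 -m creep '[{"linear":[-0.001,0,0],"twist":[0,0,0],"fingers":1},{"linear":[-0.002,0,0],"twist":[-0.3,0,0],"fingers":1},{"linear":[-0.003,0,0],"twist":[-0.5,0,0],"fingers":1},{"linear":[-0.003,0,0],"twist":[-0.5,0,0],"fingers":1},{"linear":[-0.003,0,0],"twist":[-0.5,0,0],"fingers":1}]'
python3 -c "
from h import *
info()"
```

```text
time: 13.65
position: [0.5776, 0.124, 0.2169]
tool_rot: [0.934, 1.359, -0.932]
ft_force: [4.1, -2.1, 1.5]
grip_width: 0.134
t 13.65 pos [0.5776 0.124  0.2169] yaw -68.86 tilt [ 0.003 -0.    -1.   ] F [ 4.13 -2.1   1.5 ] M [-0.49 -1.05  0.47] grip 0.134 q [ 0.21  0.25 -0.55  1.61  0.13  1.32 -1.56]
```

```bash
python3 -m creep '[{"linear":[0.001,0,0],"twist":[0,0,0],"fingers":1},{"linear":[0.002,0,0],"twist":[0.5,0,0],"fingers":1},{"linear":[0.003,0,0],"twist":[1,0,0],"fingers":1},{"linear":[0.003,0,0],"twist":[1.5,0,0],"fingers":1},{"linear":[0.003,0,0],"twist":[1.5,0,0],"fingers":1}]'
python3 -c "
from h import *
info()"
python3 -m creep '[{"linear":[0,0,0],"twist":[0.5,0,0],"fingers":1},{"linear":[0,0,0],"twist":[1,0,0],"fingers":1},{"linear":[0,0,0],"twist":[1.5,0,0],"fingers":1},{"linear":[0,0,0],"twist":[1.5,0,0],"fingers":1}]'
python3 -c "
from h import *
info()"
```

```text
time: 14.07
position: [0.5778, 0.124, 0.2166]
tool_rot: [0.954, 1.348, -0.951]
ft_force: [0.9, -4.6, 14.1]
grip_width: 0.137
t 14.07 pos [0.5778 0.124  0.2166] yaw -70.35 tilt [ 0.004 -0.001 -1.   ] F [ 0.88 -4.6  14.1 ] M [-0.86 -0.17  0.72] grip 0.137 q [ 0.21  0.24 -0.55  1.62  0.13  1.32 -1.59]
time: 14.4
position: [0.5779, 0.124, 0.2166]
tool_rot: [0.974, 1.338, -0.97]
ft_force: [0.6, -3.7, 12.3]
grip_width: 0.144
t 14.4 pos [0.5779 0.124  0.2166] yaw -71.84 tilt [ 0.005 -0.001 -1.   ] F [ 0.59 -3.68 12.35] M [-0.85 -0.25  0.81] grip 0.144 q [ 0.21  0.24 -0.55  1.62  0.13  1.31 -1.61]
```

Firm stop confirmed, but the side load at the stop held the carrier while easing up. Backing off the twist, then easing up.

```bash
python3 -m creep '[{"linear":[0,0,0],"twist":[-1,0,0],"fingers":1},{"linear":[0,0,0],"twist":[-2,0,0],"fingers":1},{"linear":[0,0,0],"twist":[-2.5,0,0],"fingers":1},{"linear":[0,0,0],"twist":[-2.5,0,0],"fingers":1}]'
python3 -c "
from h import *
info()"
python3 -m creep '[{"linear":[-0.001,0,0],"twist":[0,0,0],"fingers":1},{"linear":[-0.002,0,0],"twist":[0,0,0],"fingers":1},{"linear":[-0.002,0,0],"twist":[0,0,0],"fingers":1}]'
python3 -c "
from h import *
info()"
```

```text
time: 14.73
position: [0.5779, 0.124, 0.2166]
tool_rot: [0.941, 1.354, -0.938]
ft_force: [1.3, -3.8, 12.6]
grip_width: 0.138
t 14.73 pos [0.5779 0.124  0.2166] yaw -69.35 tilt [ 0.004 -0.001 -1.   ] F [ 1.27 -3.77 12.61] M [-0.82 -0.16  0.46] grip 0.138 q [ 0.21  0.24 -0.55  1.62  0.13  1.32 -1.57]
time: 14.98
position: [0.5778, 0.124, 0.2168]
tool_rot: [0.941, 1.355, -0.938]
ft_force: [3.3, -2.0, 5.8]
grip_width: 0.132
t 14.98 pos [0.5778 0.124  0.2168] yaw -69.38 tilt [ 0.003 -0.    -1.   ] F [ 3.35 -2.04  5.77] M [-0.59 -0.91  0.43] grip 0.132 q [ 0.21  0.24 -0.55  1.61  0.13  1.32 -1.57]
```

```bash
python3 -m creep '[{"linear":[0,0,0],"twist":[-0.8,0,0],"fingers":1},{"linear":[0,0,0],"twist":[-1.6,0,0],"fingers":1},{"linear":[0,0,0],"twist":[-1.6,0,0],"fingers":1},{"linear":[0,0,0],"twist":[-1.6,0,0],"fingers":1}]'
python3 -c "
from h import *
info()"
```

```text
time: 15.32
position: [0.5778, 0.124, 0.2168]
tool_rot: [0.921, 1.365, -0.918]
ft_force: [4.1, -2.3, 6.1]
grip_width: 0.134
t 15.32 pos [0.5778 0.124  0.2168] yaw -67.83 tilt [ 0.003  0.    -1.   ] F [ 4.11 -2.33  6.14] M [-0.59 -0.86  0.09] grip 0.134 q [ 0.22  0.25 -0.55  1.61  0.13  1.32 -1.54]
```

```bash
python3 -m creep '[{"linear":[-0.0005,0,0],"twist":[0,0,0],"fingers":1},{"linear":[-0.001,0,0],"twist":[0,0,0],"fingers":1},{"linear":[-0.001,0,0],"twist":[0,0,0],"fingers":1}]'
python3 -c "
from h import *
info()"
python3 -m creep '[{"linear":[-0.0005,0,0],"twist":[0,0,0],"fingers":1},{"linear":[-0.001,0,0],"twist":[0,0,0],"fingers":1},{"linear":[-0.001,0,0],"twist":[0,0,0],"fingers":1}]'
python3 -c "
from h import *
info()"
```

```text
time: 15.57
position: [0.5777, 0.124, 0.2176]
tool_rot: [0.921, 1.365, -0.918]
ft_force: [4.1, -2.5, 6.0]
grip_width: 0.137
t 15.57 pos [0.5777 0.124  0.2176] yaw -67.83 tilt [ 0.003  0.    -1.   ] F [ 4.05 -2.52  6.  ] M [-0.52 -1.06  0.11] grip 0.137 q [ 0.22  0.24 -0.55  1.61  0.13  1.32 -1.54]
time: 15.82
position: [0.5777, 0.124, 0.2184]
tool_rot: [0.921, 1.366, -0.918]
ft_force: [5.1, -2.4, 3.5]
grip_width: 0.133
t 15.82 pos [0.5777 0.124  0.2184] yaw -67.82 tilt [ 0.003  0.    -1.   ] F [ 5.14 -2.39  3.5 ] M [-0.52 -1.12  0.11] grip 0.133 q [ 0.22  0.24 -0.55  1.61  0.13  1.32 -1.54]
```

```bash
python3 -m creep '[{"linear":[-0.0005,0,0],"twist":[0,0,0],"fingers":1},{"linear":[-0.001,0,0],"twist":[0,0,0],"fingers":1},{"linear":[-0.001,0,0],"twist":[0,0,0],"fingers":1}]'
python3 -m creep '[{"linear":[-0.0005,0,0],"twist":[0,0,0],"fingers":1},{"linear":[-0.001,0,0],"twist":[0,0,0],"fingers":1},{"linear":[-0.001,0,0],"twist":[0,0,0],"fingers":1}]'
python3 -c "
from h import *
info()"
python3 -m creep '[{"linear":[-0.0005,0,0],"twist":[0,0,0],"fingers":1},{"linear":[-0.001,0,0],"twist":[0,0,0],"fingers":1},{"linear":[-0.001,0,0],"twist":[0,0,0],"fingers":1}]'
python3 -c "
from h import *
info()"
```

```text
time: 16.07
position: [0.5777, 0.124, 0.2191]
tool_rot: [0.921, 1.366, -0.918]
ft_force: [5.7, -2.4, 2.1]
grip_width: 0.138
time: 16.32
position: [0.5777, 0.124, 0.2191]
tool_rot: [0.921, 1.366, -0.918]
ft_force: [7.2, -1.4, -1.4]
grip_width: 0.137
t 16.32 pos [0.5777 0.124  0.2191] yaw -67.82 tilt [ 0.002  0.001 -1.   ] F [ 7.23 -1.38 -1.41] M [-0.34 -1.61  0.14] grip 0.137 q [ 0.22  0.24 -0.55  1.61  0.13  1.32 -1.54]
time: 16.57
position: [0.5777, 0.124, 0.2192]
tool_rot: [0.921, 1.367, -0.918]
ft_force: [9.8, -0.2, -5.0]
grip_width: 0.138
t 16.57 pos [0.5777 0.124  0.2192] yaw -67.82 tilt [ 0.002  0.001 -1.   ] F [ 9.76 -0.18 -5.03] M [-0.28 -1.98  0.14] grip 0.138 q [ 0.22  0.24 -0.55  1.61  0.13  1.32 -1.54]
```

```bash
cat > look.py <<'E'
from h import *
import sys
def look(tag):
    info(); c=viewer.camera_params("wrist"); p,d=viewer.get_image("wrist"); cv2.imwrite(f"pics/{tag}.png",p[:,:,::-1]); np.savez(f"{tag}.npz",d=d,**c)
    K,T=c['K'],c['cam_to_world']; vv,uu=np.mgrid[0:400,0:640]
    P=np.stack([(uu-K[0,2])/K[0,0]*d,(vv-K[1,2])/K[1,1]*d,d],-1)@T[:3,:3].T+T[:3,3]
    rho=np.hypot(P[...,0]-0.5765,P[...,1]-0.1233); ok=(d>0)&(vv<230)
    print('rim',np.median(P[...,2][ok&(rho>0.045)&(rho<0.056)&(abs(P[...,2]-0.24)<0.006)]))
    m=ok&(rho<0.038); print([(round(a,4),n) for a,n in zip(np.arange(0.18,0.26,0.001),np.histogram(P[...,2][m],bins=np.arange(0.18,0.2605,0.001))[0]) if n>8])
    return P,d,p
if __name__=='__main__': look(sys.argv[1])
E
python3 look.py w5
```

```text
t 16.57 pos [0.5777 0.124  0.2192] yaw -67.82 tilt [ 0.002  0.001 -1.   ] F [ 9.76 -0.18 -5.03] M [-0.28 -1.98  0.14] grip 0.138 q [ 0.22  0.24 -0.55  1.61  0.13  1.32 -1.54]
rim 0.2404124733430483
[(np.float64(0.18), np.int64(25)), (np.float64(0.181), np.int64(17)), (np.float64(0.182), np.int64(15)), (np.float64(0.183), np.int64(12)), (np.float64(0.184), np.int64(9)), (np.float64(0.191), np.int64(14)), (np.float64(0.192), np.int64(16)), (np.float64(0.193), np.int64(10)), (np.float64(0.194), np.int64(12)), (np.float64(0.195), np.int64(21)), (np.float64(0.196), np.int64(18)), (np.float64(0.197), np.int64(27)), (np.float64(0.198), np.int64(12)), (np.float64(0.199), np.int64(19)), (np.float64(0.2), np.int64(15)), (np.float64(0.201), np.int64(47)), (np.float64(0.202), np.int64(212)), (np.float64(0.203), np.int64(818)), (np.float64(0.204), np.int64(790)), (np.float64(0.205), np.int64(320)), (np.float64(0.206), np.int64(96)), (np.float64(0.207), np.int64(10)), (np.float64(0.208), np.int64(24)), (np.float64(0.209), np.int64(24)), (np.float64(0.21), np.int64(18)), (np.float64(0.211), np.int64(20)), (np.float64(0.212), np.int64(20)), (np.float64(0.213), np.int64(16)), (np.float64(0.214), np.int64(15)), (np.float64(0.215), np.int64(10)), (np.float64(0.216), np.int64(15)), (np.float64(0.217), np.int64(12)), (np.float64(0.218), np.int64(13)), (np.float64(0.219), np.int64(9)), (np.float64(0.22), np.int64(14)), (np.float64(0.221), np.int64(14)), (np.float64(0.222), np.int64(15)), (np.float64(0.223), np.int64(18)), (np.float64(0.225), np.int64(17)), (np.float64(0.226), np.int64(13)), (np.float64(0.227), np.int64(18)), (np.float64(0.228), np.int64(50)), (np.float64(0.229), np.int64(109)), (np.float64(0.23), np.int64(42))]
```

View pics/w5.png

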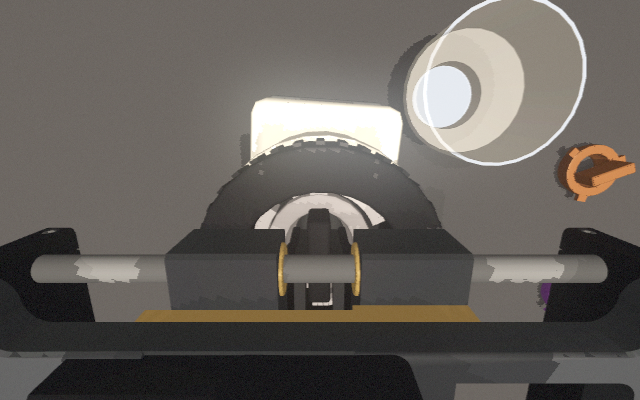

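Bar top reads ~229.4 mm with rim at 240.4, so grip ≈ 216 mm, which is locked height (short of the notches it would be ≤227.5). In view: brown carrier (595,170), hopper (490,80) undisturbed. Relieving the load, then opening only part-way inside the throat.

```bash
python3 -m creep '[{"linear":[0.0005,0.0003,0],"twist":[0,0,0],"fingers":1},{"linear":[0.001,0.0006,0],"twist":[0,0,0],"fingers":1},{"linear":[0.001,0.0009,0],"twist":[0,0,0],"fingers":1},{"linear":[0.001,0.0009,0],"twist":[0,0,0],"fingers":1}]'
python3 -c "
from h import *
info()"
```

```text
time: 16.95
position: [0.5777, 0.124, 0.2191]
tool_rot: [0.919, 1.367, -0.92]
ft_force: [5.2, -2.6, 0.6]
grip_width: 0.138
t 16.95 pos [0.5777 0.124  0.2191] yaw -67.82 tilt [ 0. -0. -1.] F [ 5.22 -2.59  0.56] M [-0.58 -1.08  0.15] grip 0.138 q [ 0.22  0.25 -0.55  1.61  0.13  1.32 -1.54]
```

```bash
python3 -m creep '[{"linear":[0,0.0004,0],"twist":[0,0,0],"fingers":0.7},{"linear":[0,0.0004,0],"twist":[0,0,0],"fingers":0.6},{"linear":[0,0.0004,0],"twist":[0,0,0],"fingers":0.5},{"linear":[0,0.0004,0],"twist":[0,0,0],"fingers":0.5},{"linear":[0,0.0004,0],"twist":[0,0,0],"fingers":0.5},{"linear":[0,0.0004,0],"twist":[0,0,0],"fingers":0.5}]'
python3 -c "
from h import *
info(); go([0.5767,0.1238,0.219],-67.8)"
python3 look.py w6
```

```text
time: 17.45
position: [0.577, 0.1254, 0.2193]
tool_rot: [0.918, 1.37, -0.919]
ft_force: [-0.5, -0.3, -0.7]
grip_width: 0.247
t 17.45 pos [0.577  0.1254 0.2193] yaw -67.72 tilt [-0.001  0.    -1.   ] F [-0.51 -0.3  -0.7 ] M [-0.04 -0.04 -0.02] grip 0.247 q [ 0.22  0.25 -0.56  1.61  0.13  1.33 -1.54]
t 17.45 linear [ 0.0003 -0.0008  0.0014] twist [ 0.08 -0.05  0.07] pos [0.577  0.1254 0.2193] yaw -67.72
t 17.45 pos [0.577  0.1254 0.2193] yaw -67.72 tilt [-0.001  0.    -1.   ] F [-0.51 -0.3  -0.7 ] M [-0.04 -0.04 -0.02] grip 0.247 q [ 0.22  0.25 -0.56  1.61  0.13  1.33 -1.54]
rim 0.24041411311729208
[(np.float64(0.18), np.int64(24)), (np.float64(0.181), np.int64(20)), (np.float64(0.182), np.int64(17)), (np.float64(0.183), np.int64(17)), (np.float64(0.189), np.int64(9)), (np.float64(0.191), np.int64(14)), (np.float64(0.193), np.int64(12)), (np.float64(0.194), np.int64(10)), (np.float64(0.195), np.int64(18)), (np.float64(0.196), np.int64(23)), (np.float64(0.197), np.int64(12)), (np.float64(0.198), np.int64(14)), (np.float64(0.199), np.int64(15)), (np.float64(0.2), np.int64(18)), (np.float
[... 273 characters left out ...]
, (np.float64(0.209), np.int64(28)), (np.float64(0.21), np.int64(19)), (np.float64(0.211), np.int64(20)), (np.float64(0.212), np.int64(22)), (np.float64(0.213), np.int64(17)), (np.float64(0.214), np.int64(12)), (np.float64(0.215), np.int64(11)), (np.float64(0.216), np.int64(11)), (np.float64(0.217), np.int64(11)), (np.float64(0.218), np.int64(14)), (np.float64(0.219), np.int64(14)), (np.float64(0.221), np.int64(20)), (np.float64(0.222), np.int64(15)), (np.float64(0.223), np.int64(14)), (np.float64(0.224), np.int64(15)), (np.float64(0.226), np.int64(17)), (np.float64(0.227), np.int64(22)), (np.float64(0.228), np.int64(55)), (np.float64(0.229), np.int64(109)), (np.float64(0.23), np.int64(45))]
```

View pics/w6.png

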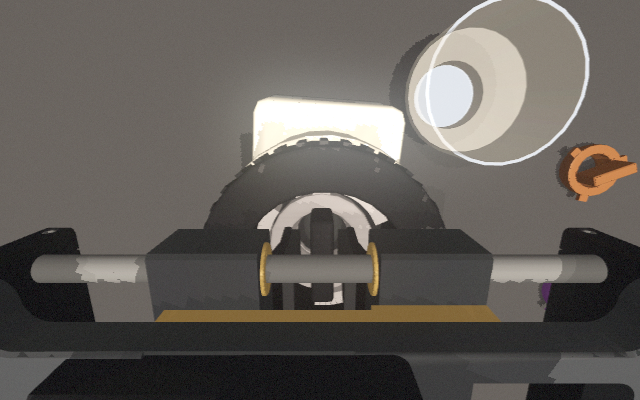

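Fingers (290 and 348) stand clear of the bar (322,240); its height is unchanged with zero force. Withdrawing straight up, then aside for a clear look.

```bash
python3 -m creep '[{"linear":[-0.005,-0.0008,0.0008],"twist":[0,0,0],"fingers":0.5},{"linear":[-0.015,-0.0008,0.0008],"twist":[0,0,0],"fingers":0.5},{"linear":[-0.03,-0.0008,0.0008],"twist":[0,0,0],"fingers":0.5},{"linear":[-0.05,-0.0008,0.0008],"twist":[0,0,0],"fingers":0.5},{"linear":[-0.075,-0.0008,0.0008],"twist":[0,0,0],"fingers":0.5},{"linear":[-0.095,-0.0008,0.0008],"twist":[0,0,0],"fingers":0.5},{"linear":[-0.105,-0.0008,0.0008],"twist":[0,0,0],"fingers":0.5},{"linear":[-0.105,-0.0008,0.0008],"twist":[0,0,0],"fingers":0.5}]'
python3 -m creep '[{"linear":[0,-0.01,0],"twist":[0,0,0],"fingers":0.5},{"linear":[0,-0.03,0],"twist":[0,0,0],"fingers":0.5},{"linear":[0,-0.055,0],"twist":[0,0,0],"fingers":0.5},{"linear":[0,-0.075,0],"twist":[0,0,0],"fingers":0.5},{"linear":[0,-0.09,0],"twist":[0,0,0],"fingers":0.5},{"linear":[0,-0.09,0],"twist":[0,0,0],"fingers":0.5},{"linear":[0,-0.09,0],"twist":[0,0,0],"fingers":0.5}]'
python3 - <<'E'
from look import *
P,d,p=look("w7")
rho=np.hypot(P[...,0]-0.5765,P[...,1]-0.1233); m=(d>0)&(rho<0.03)&(abs(P[...,2]-0.229)<0.004)
b=P[m]; print('bar top',len(b),np.median(b,0),cv2.minAreaRect((b[:,:2]*1000).astype(np.float32)))
w=np.linalg.svd(b[:,:2]-b[:,:2].mean(0))[2][0]; print('bar yaw',np.degrees(np.arctan2(w[1],w[0])))
m=(d>0)&(rho<0.031)&(rho>0.022)&(abs(P[...,2]-0.2035)<0.004); print('ring top',np.median(P[m],0)[2])
p,_=viewer.get_image("top"); cv2.imwrite("pics/t7.png",p[:,:,::-1])
E
```

```text
time: 18.17
position: [0.5783, 0.1243, 0.3282]
tool_rot: [0.921, 1.364, -0.915]
ft_force: [0.3, 1.2, -0.3]
grip_width: 0.249
time: 18.75
position: [0.4929, 0.089, 0.3238]
tool_rot: [0.918, 1.368, -0.921]
ft_force: [-0.2, -0.8, -0.7]
grip_width: 0.245
t 18.75 pos [0.4929 0.089  0.3238] yaw -67.82 tilt [-0.001 -0.001 -1.   ] F [-0.2  -0.81 -0.74] M [ 0.02 -0.    0.01] grip 0.245 q [ 0.31 -0.01 -0.53  1.65 -0.    1.5  -1.41]
rim 0.24044106600583506
[(np.float64(0.18), np.int64(31)), (np.float64(0.181), np.int64(27)), (np.float64(0.182), np.int64(31)), (np.float64(0.183), np.int64(26)), (np.float64(0.184), np.int64(20)), (np.float64(0.185), np.int64(20)), (np.float64(0.186), np.int64(24)), (np.float64(0.187), np.int64(32)), (np.float64(0.188), np.int64(28)), (np.float64(0.189), np.int64(49)), (np.float64(0.19), np.int64(52)), (np.float64(0.191), np.int64(60)), (np.float64(0.192), np.int64(57)), (np.float64(0.193), np.int64(60)), (np.float64(0.194), np.int64(59)), (np.float64(0.195), np.int64(64)), (np.float64(0.196), np.int64(62)), (np.float64(0.197), np.int64(42)), (np.float64(0.198), np.int64(46)), (np.float64(0.199), np.int64(36)), (np.float64(0.2), np.int64(29)), (np.float64(0.201), np.int64(59)), (np.float64(0.202), np.int64(355)), (np.float64(0.203), np.int64(1158)), (np.float64(0.204), np.int64(1160)), (np.float64(0.205), np.int64(835)), (np.float64(0.206), np.int64(303)), (np.float64(0.207), np.int64(25)), (np.float64(0.227), np.int64(9)), (np.float64(0.228), np.int64(140)), (np.float64(0.229), np.int64(408)), (np.float64(0.23), np.int64(332)), (np.float64(0.231), np.int64(48))]
bar top 943 [0.57685918 0.12475493 0.22980959] ((575.8359375, 124.63255310058594), (45.37036895751953, 11.536343574523926), 22.578441619873047)
bar yaw -157.31058417728642
ring top 0.20385840343080303
```

View pics/w7.png

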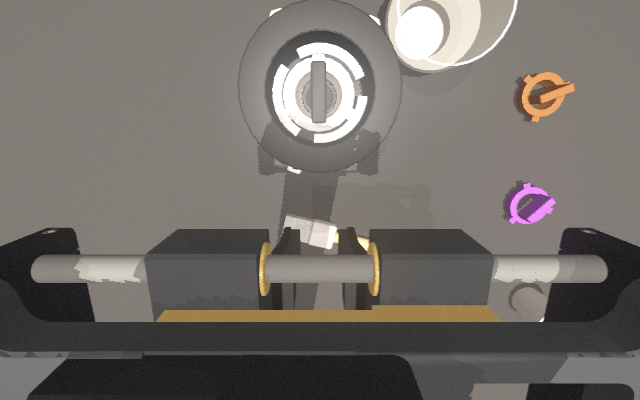

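View pics/t7.png

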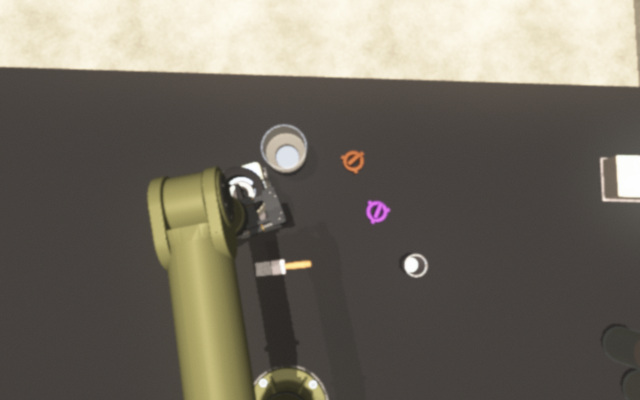

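Clear view: the carrier sits in the throat at (318,92), bar top 229.8 mm and ring top 203.9 mm against a rim reading of 240.4, giving a grip height of about 216.4 mm (locked is 216.5). Bar angle is 22.7°, about 40° clockwise of the gap. In the top view the hopper (285,148) and brush (284,267) are unmoved.

Run:
```python
from h import *
for n,l in (("side","cup_center"),("side","hopper_center"),("side","brush")): 
    p,d=viewer.get_image(n); print(l,nets.place_of(n,l)[:2])
info(); print(job.close_job())
```

```text
cup_center [{'centre': [0.4085, -0.347, 0.0368], 'conf': 0.74}, {'centre': [0.577, 0.1217, 0.1875], 'conf': 0.63}]
hopper_center []
brush [{'centre': [0.3925, 0.0232, 0.0017], 'conf': 0.85}]
t 19.15 pos [0.4941 0.0899 0.3244] yaw -67.73 tilt [-0.001  0.    -1.   ] F [ 0.3   1.13 -0.55] M [0.   0.05 0.02] grip 0.249 q [ 0.31 -0.   -0.53  1.64 -0.    1.5  -1.41]
the job is handed in; nothing more can be done
None
```

The steel burr carrier with the black bar knob is back in the grinder and reads as locked. I lowered it onto the ledge, turned it until the lugs dropped into the gaps, pressed it down, turned it clockwise to the stop and let it spring up. I then released it part-open inside the throat and withdrew; the job was handed in at 19.2 s.

**Last checks:**
- The grip height measures about 216.4 mm, against 216.5 mm for locked.
- The bar stands about 40° clockwise of the gap, where the stop is at 41°.
- The wrist force was back to its noise level, with the gripper clear of everything.
- The hopper and brush are at their starting places in the top view.

**What did not go smoothly or was left unchecked:**
- My first try at easing the carrier up at the stop met resistance. I pressed again and turned about 3° further against the stop (0.8 N·m, about 17 N down), then backed the twist off before it rose into the notches.
- I mistook one turn direction by 3° before the grasp and corrected it.
- In the final network check the hopper was not found, and the best hit for the steel cup was the other cup on the counter. I did not confirm the steel cup's position separately at the end; the gripper never went near it.

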